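Crack a stuck vessel cap in bench locking pliers and free it

TASK

The screw cap of the small steel vessel standing between the jaws of the bench-mounted locking pliers is stuck. Push the pliers' moving handle closed until it snaps over centre and holds the vessel on its own, push the bar in the cap counterclockwise seen from above to crack the cap loose by about an eighth of a turn, then press the tail of the release lever so that the pliers spring fully open, and leave the vessel standing free between the jaws with its cap on. Feel your way: never push with more than 20 N, stop as soon as the handle has snapped over, with no more than 6 N on the locked handle or its lever, and leave everything else on the bench where it is.

Things in the scene. Friction and masses are not known exactly. Their poses are not given: they have to be found in the camera images.
- clamp: bench locking pliers, bright steel, lying level, bolted on a fixed grey plate 244x112x10 mm. Origin: bench level under the jaws' middle; x from jaws to handle ends, y from moving to fixed jaw, z up. All parts lie about z 50 mm (39 to 61). Fixed V jaw and fixed handle (x 60-146, y 2-14 mm) are one rigid piece. Moving jaw, moving handle and release lever lie on the -y side
- fixed_grip (a point): point on the outer face of the fixed handle (clamp x 125, y 14, z 50 mm). Behind that handle sits the knurled adjusting screw (16 mm thick, clamp x 151 to 165 mm), left as the last user set it: so the closing force and the exact snap point are not known beforehand. Do not turn it
- handle_bar: moving handle, steel channel 22 mm tall. Origin: its pivot pin, z 50 mm, near clamp x 60-65, y -14 to -12 mm. x: along it to its free end at 116 mm; y: towards the fixed handle, the closing push. Flat outer face y = -10 mm, x 28 to 116 mm. It snaps over after about 0.4 to 0.5 rad of counterclockwise turn (from above); a few mm on, its stop is hard: 6 N there is leaning on it
- handle_push (a point): on the moving handle's outer face, 90 mm from the pivot, z 50 mm; axes as handle_bar. Its y in the clamp's frame is about -59 mm open. Pushed along +y here: 3 to 8 N at first, a peak of 6 to 16 N half way or later, then falling to nothing at dead centre (y about -26 to -22), where it jumps ahead by itself on to its stop (y -21.5 to -13, as the screw is set) and stays
- release_tail (a point): inner face (towards the fixed handle) of the release lever's tail, 10 mm before its tip, z 50 mm; axes turn with the lever. The dark steel lever, 5 mm thick, is hinged in the moving handle 81 mm from the pivot; its 16 mm tall tail runs out about 38 mm past the handle's end, in the clear. This point is 144 mm from the pivot; at rest its y in handle_bar's frame is about +10 mm
- release: release lever of the pliers; origin on its hinge in the moving handle, z 50 mm. Its tail is pressed away from the fixed handle (its own -y), lightly sprung: about 1 N at first, 1.5 to 3.5 N after some 3 to 12 mm of travel at the tail, where it trips the toggle and the moving handle springs open by itself, away from the pusher. Hard stop of the tail at about 15 mm
- jaw_pad: black rubber pad, 22 x 8 x 20 mm, on the moving jaw; origin at the middle of the face that bears on the vessel; gives up to 7 mm. With the pliers open it stands clear of the vessel
- vessel: stainless digestion vessel, a steel cylinder 44 mm across and 64 mm tall with a screw cap, standing loose on the base plate between the open jaws with a few mm of play. Origin: centre of its underside, 10 mm above the bench; z up along its axis
- cap (a joint): turn of the vessel's knurled steel cap (49 mm across, 28 mm tall, top 102 mm above the bench), rad: 0 = tight, as at the start; grows counterclockwise seen from above (loosening), up to 2.6. It is stuck and needs about 0.45 N m all the way: the unclamped vessel would turn along or tip
- bar_tip (a point): tip of the long end of the round steel tommy bar through the cap, 94 mm from the vessel's axis, 92.5 mm above the bench. The bar is 8 mm thick, level, and turns with the cap; its short end stands out 34 mm on the other side. x: outwards along the bar; y: the loosening direction. At the start the long end points roughly along clamp -x, away from the handles
- liner: bystander: white plastic liner cup, 37 mm across, 55 mm tall, standing open end up beside the fixed handle; origin under its centre
- vessel2: bystander: a second steel vessel, like the first (44 mm body, 49 mm cap, 92 mm tall) but with no bar in its cap, standing on the bench; origin under its centre
- marker: bystander: marker pen, 131 mm long, 16 mm thick, lying on the bench beside the fixed handle; origin under its middle
- tube_rack: bystander: white rack with red-capped tubes, 60 x 150 mm, 108 mm tall; origin under its centre
- tip_box: bystander: green pipette-tip box with clear lid, 87 x 127 mm, 95 mm tall; origin under its centre
- beaker: bystander: glass beaker, 70 mm across, 90 mm tall; origin under its centre
- wash_bottle: bystander: white wash bottle, 68 mm across, 180 mm tall; origin under its centre
Mind the look-alikes: they are no part of the job. Leave any brown or yellow look-alike of the vessel alone.

How it is judged:
On the way, in this order (a step that is already met when the one before it is completed fails the run):
1. the pliers are locked over centre on the vessel and hold it by themselves, with nothing touching the handle (y of handle_push in the frame of clamp above -0.0222 m and contact force between jaw_pad and vessel above 15 N and contact force between the fingers and handle_bar below 0.5 N), for 0.2 s.
2. with the pliers still locked on the vessel, the cap has been turned loose by about an eighth of a turn (y of handle_push in the frame of clamp above -0.0222 m and contact force between jaw_pad and vessel above 15 N and value of joint cap between 0.5 and 1.1 rad), for 0.1 s.
3. the tail of the release lever has been pressed at least about 2 mm, away from the fixed handle (y of release_tail in the frame of handle_bar below 0.0077 m), for 0.02 s.
At the end, for the whole second after the job is handed in: The pliers are fully open (handle within about 5 mm of its open position) and the pad is off the vessel; the cap stands 0.5 to 1.1 rad (about an eighth of a turn) loose; the vessel stands upright (within 0.05 rad), at rest, on the base plate within 12 mm of the middle of the jaws (y of handle_push in the frame of clamp below -0.054 m and contact force between jaw_pad and vessel below 0.5 N and value of joint cap between 0.5 and 1.1 rad and horizontal distance between vessel and clamp below 0.012 m and angle between vessel's own z axis and vertical below 0.05 rad and linear speed of vessel below 0.02 m/s and height (world z) of vessel below 0.014 m); the robot touches nothing.
It fails at once if the handle or release lever is pressed with more than 20 N (contact force between the fingers and handle_bar above 20 N).
It fails at once if with the pliers locked, the handle or the release lever is pressed with more than 6 N (y of handle_push in the frame of clamp above -0.0222 m and contact force between the fingers and handle_bar above 6 N).
It fails at once if the vessel, its cap or the bar is pressed with more than 20 N (contact force between the fingers and vessel above 20 N).
It fails at once if a bystander is moved more than 20 mm (distance of any of liner, vessel2, marker, tube_rack, tip_box, beaker, wash_bottle from where it was at the start of the episode above 0.02 m).
It also fails if it takes over 66 s, if anything falls off the work surface, if the arm or the gripper's body presses on something with over 40 N, if the wrist force passes 120 N, or if a joint passes its speed limit or range.

ROBOT

A 7-joint arm with a two-finger parallel gripper is mounted at the origin on the work surface. World frame = base frame: x ahead of the robot, y to its left, z up, the work surface at z = 0. Lengths are in m, angles in rad, forces in N, time in s.
With the tool pointing down it reaches from about 0.425 to 0.875 m from the base axis. Payload 4.7 kg.
Tool frame: the origin (TCP) lies midway between the tips of the shut fingers; the grasp point (between the pads) lies 19 mm behind it (ctrl.grip_point_offset is the distance from the TCP to the grasp point, in m); z points along the fingers, y is the line along which they close (so a half turn about z gives the same grasp; the last joint's range is limited). The gripper opens to 87 mm and grips with 3 to 60 N. Pads are 19 mm wide; open, the fingers measure 117 mm over their backs; the gripper's body (75 mm by 190 mm) begins 51 mm behind the grasp point.
Start: joints at [-1.226, 0.321, -0.07, 1.45, 0.023, 1.371, -0.057], TCP at [0.211, 0.615, 0.223] pointing down, gripper open.
Joint ranges: [-2.86, 2.86], [-0.3, 2.09], [-1.38, 1.24], [0.06, 2.45], [-1.56, 4.7], [0.09, 2.05], [-2.69, 2.69]. Speed limits (rad/s): [2.57, 2.57, 3.14, 3.14, 3.14, 3.14, 3.14].

INTERFACE

Orientations are given as a rotation vector (axis times angle).
In Python, from bench import ctrl gives the robot as it stands. The module is installed in compiled form; this text tells all that it offers.
- The arm moves only by the shell command python3 -m handwheel 'ROWS' [OPENING] [FORCE]. ROWS is JSON, a list of rows, each an object of numbers: "x", "y", "z": the shift along the tool's x, y, z in m; "wx", "wy", "wz": the turn, a rotation vector about the tool's x, y, z in degrees. A call has 1 to 10 rows; each row is the pose to reach, as a shift and turn from the pose commanded when the call began, along the tool's axes at that moment; what a row does not reach only later rows make up. A row lasts 1/12 s, in which the tool goes at most 41.7 mm and 7.16 degrees, less where a joint would pass 70% of its speed; a pose out of reach is approached as far as the arm can. A call with a gripper value outside its range is refused whole. OPENING is the finger opening in m, from 0 to 0.087, set as the call begins (- or left out, the last holds). The fingers move at their own pace and stop on an object; FORCE is the grip in N (left out, the last holds). Time passes only in rows, so rows that repeat a pose let the fingers close. It gives the time, the measured TCP pose, the force, the opening and the grip force at its end, in the units of the state.
- ctrl.get_state(): the state, without advancing time (a new reading comes with each control period).
- ctrl.get_image(name): name is "side" or "top"; returns a dict with "image" (420x560x3 uint8, red, green, blue), "K" (3x3 intrinsics, pixels), "world_to_cam" (4x4, takes a point from world to camera coordinates). Camera axes: x right, y down, z forward; pixel columns grow to the right and rows downward; lengths in m; the calibration is good to about 2 mm. A picture is of the moment at which its call begins. There is no depth.
- ctrl.close_job(): hands the job in; it is judged then, once.
The state is a dict: "time": time; "joint_positions": joint angles; "qd": joint speeds; "joint_torque": joint torques, N m; "position": TCP position; "tool_rot": TCP orientation; "ft_force": force on the tool from outside, world axes, zero at the start; "torque": the same for the moment, N m; "grip_width": opening from 0.0 (shut) to 1.0 (fully open); "grip_force": force on a finger pad.
Only numpy, scipy, OpenCV 4.12 (cv2) and the standard library are available. Lean on these libraries where they do the work, as an engineer would, in place of code of your own. Each camera call takes 0.05 s, during which the arm holds its last target. There are 200 camera calls.

## Working session

There is one attempt and no reset: what is moved stays moved. The work goes in short steps, Python scripts to look and compute and a shell command to move; the robot and the scene stay as the last step left them, time stands still between calls to the robot, and variables do not carry over. Pictures are saved under pics/ and viewed, at most 10 in all, crops included, and the job is handed in when it is done.

```bash
mkdir -p pics; cat > h.py <<'E'
import numpy as np, cv2
from scipy.spatial.transform import Rotation as R
from bench import ctrl
def snap(n,f):
    d=ctrl.get_image(n); cv2.imwrite('pics/'+f+'.png',d['image'][:,:,::-1]); np.savez('pics/'+f+'.npz',K=d['K'],T=d['world_to_cam']); return d
def ray(f,u,v,z):
    d=np.load('pics/'+f+'.npz'); K,T=d['K'],d['T']
    r=T[:3,:3].T@np.linalg.solve(K,[u,v,1]); c=-T[:3,:3].T@T[:3,3]
    return c+r*(z-c[2])/r[2]
def proj(f,p):
    d=np.load('pics/'+f+'.npz'); q=d['T'][:3,:3]@np.array(p)+d['T'][:3,3]; q=d['K']@q; return q[:2]/q[2]
E
python3 - <<'E'
from h import *
for n in('top','side'):
    d=snap(n,n+'0'); T=d['world_to_cam']; print(n,d['K'][0,0],-T[:3,:3].T@T[:3,3])
s=ctrl.get_state(); print(s)
print(R.from_rotvec(s['tool_rot']).as_matrix().round(3), ctrl.grip_point_offset)
E
```

```text
top 435.3395356183247 [ 0.3895182  -0.00514691  1.22835237]
side 526.8459317842246 [ 0.42994133 -1.16621317  0.77088757]
{'time': 0.1, 'joint_positions': array([-1.22594217,  0.32175683, -0.07011098,  1.45155097,  0.02263125,
        1.37077297, -0.05687859]), 'qd': array([-0.00065551, -0.00318356, -0.0011342 , -0.00207296,  0.00191993,
       -0.00191569,  0.00056078]), 'joint_torque': array([-2.06326563e-04, -4.92567480e+01, -4.05678246e-01, -3.13400495e+01,
       -6.40712189e-02,  3.94926360e-02,  7.39153302e-05]), 'position': array([0.21097453, 0.61429546, 0.22156694]), 'tool_rot': array([-5.17030203e-01, -3.09858478e+00,  2.65850532e-03]), 'ft_force': array([ 0.12255918,  0.20330307, -0.25312121]), 'torque': array([-0.03321861,  0.01819358, -0.01383971]), 'grip_force': 0.0, 'grip_width': 1.001136427595893}
[[-0.946  0.325 -0.   ]
 [ 0.325  0.946 -0.002]
 [-0.    -0.002 -1.   ]] 0.0187
```

View pics/top0.png

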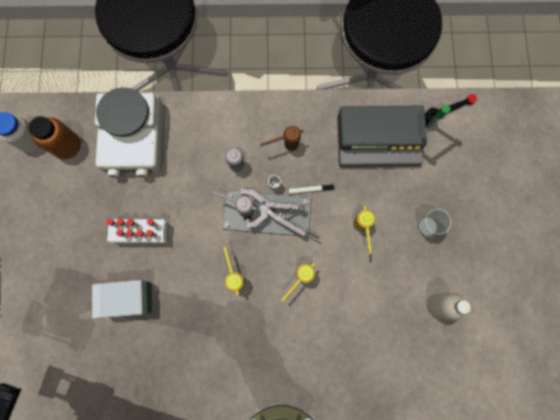

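View pics/side0.png

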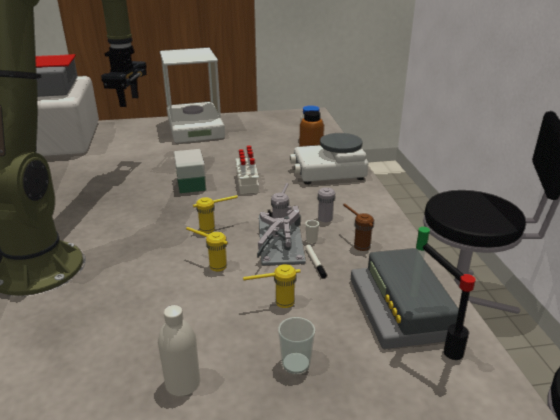

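Both views show the pliers on a grey plate at top (265,212). What could be taken for the vessel, in top pixels:
- Steel vessel in the jaws with a bar (245,205). I choose this one.
- vessel2 (235,157), with no bar.
- Brown look-alike (292,138).
- Yellow look-alikes (234,282), (306,273) and (366,219).

I'll check the choice in an enlarged crop.

```bash
python3 - <<'E'
from h import *
a=cv2.imread('pics/top0.png')[145:255,205:345]; cv2.imwrite('pics/c1.png',cv2.resize(a,None,fx=5.6,fy=5.4,interpolation=cv2.INTER_CUBIC))
a=cv2.imread('pics/side0.png')[180:280,230:350]; cv2.imwrite('pics/c2.png',cv2.resize(a,None,fx=6,fy=6,interpolation=cv2.INTER_CUBIC))
E
```

```text
(no output)
```

View pics/c1.png

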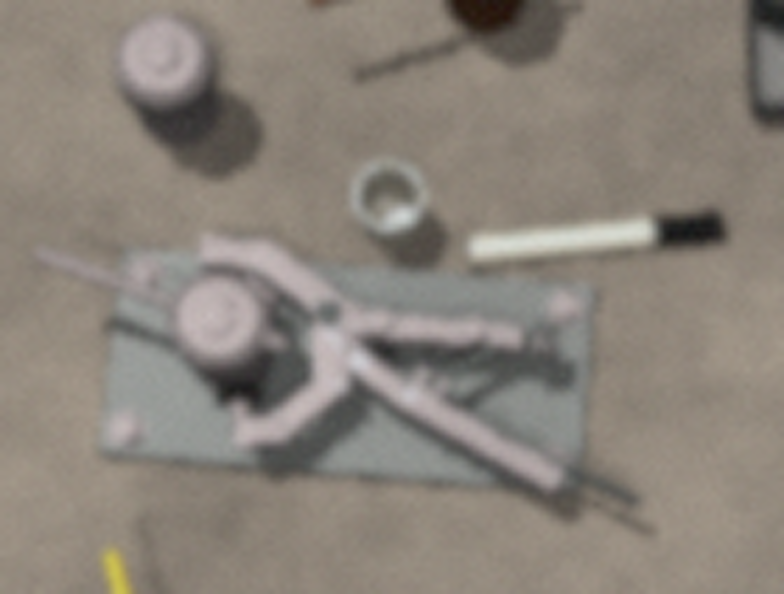

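View pics/c2.png

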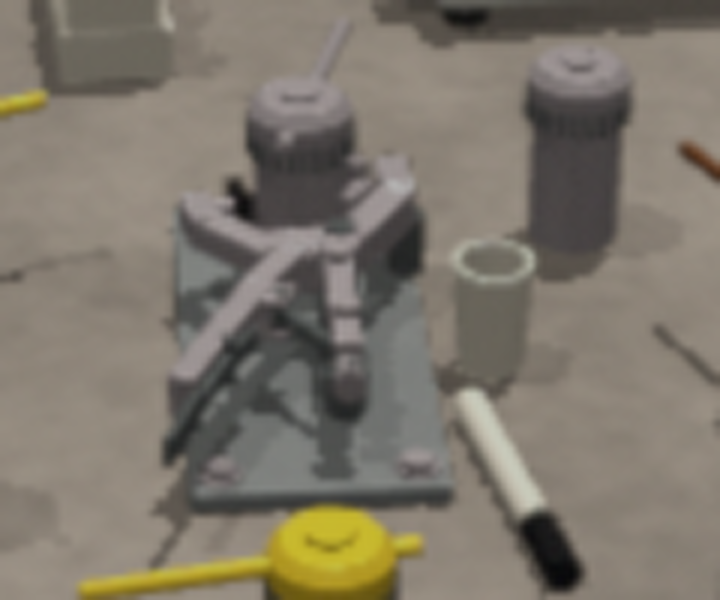

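The crops confirm the steel vessel with the bar: cap at c1 (218,318) and bar tip at (38,254). The moving handle's end is at (558,478), the lever's tail tip at (635,500) and the fixed handle's end at (520,335). The liner is at (388,198). Next I'll measure these.

```bash
cat >> h.py <<'E'
def c1(x,y,z): return ray('top0',205+(x+.5)/5.6-.5,145+(y+.5)/5.4-.5,z)
E
python3 - <<'E'
from h import *
P=lambda n,x,y,z: print(n,c1(x,y,z).round(4)) or c1(x,y,z)
c=[P('plate',*q,.01) for q in((120,250),(594,284),(580,488),(103,455))]
print([np.linalg.norm(c[i]-c[(i+1)%4]).round(4) for i in range(4)], sum(c)/4)
ex=(c[1]-c[0]+c[2]-c[3]); ex/=np.linalg.norm(ex); print('ex',ex, np.degrees(np.arctan2(ex[1],ex[0])))
cap=P('cap',218,318,.102); tip=P('tip',38,254,.0945); print(np.linalg.norm((tip-cap)[:2]))
fa=P('fixed far end mid',520,334,.061); fb=P('fixed near mid',380,325,.061)
P('fix outer end',520,322,.061)
h=[P('handle',*q,.061) for q in((558,478),(345,350),(566,472),(548,490),(385,388))]
P('tail tip',635,500,.058); P('liner',388,198,.055)
ey=np.array([-ex[1],ex[0],0])
for n,q in(('platec',sum(c)/4),('fa',fa),('fb',fb),('hend',h[0]),('hp',h[1]),('tail',c1(635,500,.058)),('liner',c1(388,198,.055)),('mk1',c1(470,250,.012)),('mk2',c1(722,226,.012)),('tip',tip)):
  d=q-cap; print(n,(d@ex).round(4),(d@ey).round(4))
# check with side
for q in (cap,tip): print(proj('side0',q))
E
```

```text
plate [0.6933 0.1488 0.01  ]
plate [ 0.6714 -0.0942  0.01  ]
plate [ 0.562  -0.0842  0.01  ]
plate [0.583  0.1563 0.01  ]
[np.float64(0.244), np.float64(0.1098), np.float64(0.2414), np.float64(0.1106)] [0.6274144  0.03168722 0.01      ]
ex [-0.08843012 -0.99608238  0.        ] -95.07329935831277
cap [0.6355 0.0906 0.102 ]
tip [0.6708 0.1772 0.0945]
0.09351629886940643
fixed far end mid [ 0.634  -0.0536  0.061 ]
fixed near mid [0.6397 0.0149 0.061 ]
fix outer end [ 0.6403 -0.0537  0.061 ]
handle [ 0.56   -0.0704  0.061 ]
handle [0.627  0.0321 0.061 ]
handle [ 0.563  -0.0743  0.061 ]
handle [ 0.554  -0.0654  0.061 ]
handle [0.6071 0.0128 0.061 ]
tail tip [ 0.5487 -0.1076  0.058 ]
liner [0.7079 0.0103 0.055 ]
platec 0.0594 -0.0028
fa 0.1437 0.0113
fb 0.0751 0.0109
hend 0.167 -0.0609
hp 0.059 -0.0033
tail 0.2051 -0.0689
liner 0.0736 0.0792
mk1 0.1162 0.0654
mk2 0.2446 0.0882
tip -0.0894 0.0275
[279.5026908  195.07569862]
[286.68558183 182.62800831]
```

```bash
R1='{"x":-0.31,"y":-0.17}'; python3 -m handwheel '[{"x":-0.31,"y":-0.17},{"x":-0.31,"y":-0.17},{"x":-0.31,"y":-0.17},{"x":-0.31,"y":-0.17},{"x":-0.31,"y":-0.17},{"x":-0.31,"y":-0.17},{"x":-0.31,"y":-0.17},{"x":-0.31,"y":-0.17},{"x":-0.31,"y":-0.17},{"x":-0.31,"y":-0.17}]' 0 10
```

```text
invalid input at $[0]: expected keys x, y, z, wx, wy, wz
```

```bash
python3 -m handwheel '[{"x":-0.31,"y":-0.17,"z":0,"wx":0,"wy":0,"wz":0},{"x":-0.31,"y":-0.17,"z":0,"wx":0,"wy":0,"wz":0},{"x":-0.31,"y":-0.17,"z":0,"wx":0,"wy":0,"wz":0},{"x":-0.31,"y":-0.17,"z":0,"wx":0,"wy":0,"wz":0},{"x":-0.31,"y":-0.17,"z":0,"wx":0,"wy":0,"wz":0},{"x":-0.31,"y":-0.17,"z":0,"wx":0,"wy":0,"wz":0},{"x":-0.31,"y":-0.17,"z":0,"wx":0,"wy":0,"wz":0},{"x":-0.31,"y":-0.17,"z":0,"wx":0,"wy":0,"wz":0},{"x":-0.31,"y":-0.17,"z":0,"wx":0,"wy":0,"wz":0}]' 0 10
```

```text
time: 0.85
position: [0.4533, 0.3472, 0.2224]
tool_rot: [0.528, 3.095, -0.004]
ft_force: [0.6, -0.3, 0.5]
grip_width: 0.402
grip_force: 0.0
```

```bash
cat >> h.py <<'E'
def to(p,rz=0):
    s=ctrl.get_state(); M=R.from_rotvec(s['tool_rot']).as_matrix()
    print('t',round(s['time'],2),'pos',s['position'].round(4),'F',s['ft_force'].round(2),'tool shift',(M.T@(np.array(p)-s['position'])).round(4),'x axis deg',np.degrees(np.arctan2(M[1,0],M[0,0])).round(1))
E
python3 -c "
from h import *
to([.5376,-.026,.12]);to([.5376,-.026,.044])"
```

```text
t 0.85 pos [0.4533 0.3472 0.2224] F [ 0.56 -0.28  0.46] tool shift [-0.203  -0.324   0.1035] x axis deg 160.6
t 0.85 pos [0.4533 0.3472 0.2224] F [ 0.56 -0.28  0.46] tool shift [-0.2028 -0.3238  0.1795] x axis deg 160.6
```

```bash
python3 -m handwheel '[{"x":-0.203,"y":-0.324,"z":0,"wx":0,"wy":0,"wz":0},{"x":-0.203,"y":-0.324,"z":0,"wx":0,"wy":0,"wz":0},{"x":-0.203,"y":-0.324,"z":0,"wx":0,"wy":0,"wz":0},{"x":-0.203,"y":-0.324,"z":0,"wx":0,"wy":0,"wz":0},{"x":-0.203,"y":-0.324,"z":0,"wx":0,"wy":0,"wz":0},{"x":-0.203,"y":-0.324,"z":0,"wx":0,"wy":0,"wz":0},{"x":-0.203,"y":-0.324,"z":0,"wx":0,"wy":0,"wz":0},{"x":-0.203,"y":-0.324,"z":0,"wx":0,"wy":0,"wz":0},{"x":-0.203,"y":-0.324,"z":0,"wx":0,"wy":0,"wz":0},{"x":-0.203,"y":-0.324,"z":0.04,"wx":0,"wy":0,"wz":0}]'
python3 -m handwheel '[{"x":0,"y":0,"z":0.04,"wx":0,"wy":0,"wz":0},{"x":0,"y":0,"z":0.08,"wx":0,"wy":0,"wz":0},{"x":0,"y":0,"z":0.08,"wx":0,"wy":0,"wz":0},{"x":0,"y":0,"z":0.08,"wx":0,"wy":0,"wz":0}]'
python3 -c "
from h import *
to([.5376,-.026,.044]); snap('top','top1'); snap('side','side1')
a=cv2.imread('pics/top1.png')[145:255,205:345]; a=cv2.resize(a,None,fx=4,fy=4,interpolation=cv2.INTER_CUBIC)
b=cv2.imread('pics/side1.png')[160:300,180:380]; b=cv2.resize(b,(560,392),interpolation=cv2.INTER_CUBIC)
cv2.imwrite('pics/m1.png',cv2.resize(np.vstack([a,b]),None,fx=.71,fy=.71,interpolation=cv2.INTER_AREA))"
```

```text
time: 1.68
position: [0.5417, -0.0287, 0.1895]
tool_rot: [0.531, 3.081, -0.0]
ft_force: [2.4, -1.3, 0.8]
grip_width: 0.009
grip_force: 0.0
time: 2.02
position: [0.534, -0.0191, 0.101]
tool_rot: [-0.517, -3.094, 0.003]
ft_force: [-0.4, -1.3, 0.6]
grip_width: 0.007
grip_force: 0.0
t 2.02 pos [ 0.534  -0.0191  0.101 ] F [-0.41 -1.31  0.59] tool shift [-0.0059 -0.0052  0.057 ] x axis deg 161.0
```

View pics/m1.png

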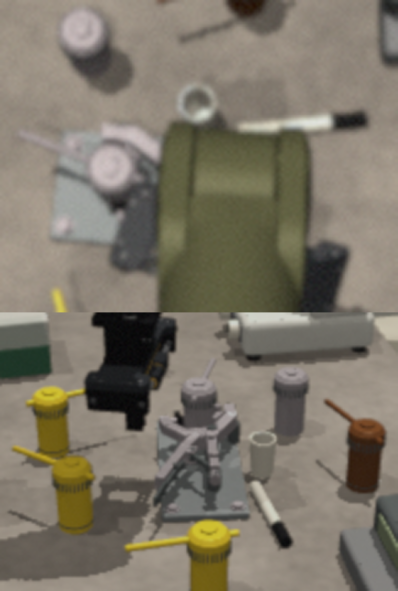

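The gripper (m1, lower view, fingers at (135,415)) is beside the handle on its outer side, clear of the vessel and bystanders. I'll lower it to z 0.047.

```bash
python3 -m handwheel '[{"x":0,"y":0,"z":0.03,"wx":0,"wy":0,"wz":0},{"x":0,"y":0,"z":0.054,"wx":0,"wy":0,"wz":0},{"x":0,"y":0,"z":0.054,"wx":0,"wy":0,"wz":0},{"x":0,"y":0,"z":0.054,"wx":0,"wy":0,"wz":0},{"x":0,"y":0,"z":0.054,"wx":0,"wy":0,"wz":0}]'
python3 -c "
from h import *
to([.5376,-.026,.047])"
```

```text
time: 2.53
position: [0.538, -0.0189, 0.0513]
tool_rot: [0.516, 3.095, 0.002]
ft_force: [0.5, 0.5, 0.8]
grip_width: 0.002
grip_force: 0.0
t 2.53 pos [ 0.538  -0.0189  0.0513] F [0.46 0.48 0.79] tool shift [-0.0019 -0.0069  0.0043] x axis deg 161.1
```

```bash
python3 -m handwheel '[{"x":-0.003,"y":-0.008,"z":0.004,"wx":0,"wy":0,"wz":0},{"x":-0.006,"y":-0.008,"z":0.004,"wx":0,"wy":0,"wz":0},{"x":-0.008,"y":-0.008,"z":0.004,"wx":0,"wy":0,"wz":0},{"x":-0.010,"y":-0.008,"z":0.004,"wx":0,"wy":0,"wz":0},{"x":-0.012,"y":-0.008,"z":0.004,"wx":0,"wy":0,"wz":0}]'
python3 -m handwheel '[{"x":-0.001,"y":0,"z":0,"wx":0,"wy":0,"wz":0},{"x":-0.002,"y":0,"z":0,"wx":0,"wy":0,"wz":0},{"x":-0.003,"y":0,"z":0,"wx":0,"wy":0,"wz":0},{"x":-0.004,"y":0,"z":0,"wx":0,"wy":0,"wz":0}]'
python3 -m handwheel '[{"x":-0.001,"y":0,"z":0,"wx":0,"wy":0,"wz":0},{"x":-0.002,"y":0,"z":0,"wx":0,"wy":0,"wz":0},{"x":-0.003,"y":0,"z":0,"wx":0,"wy":0,"wz":0},{"x":-0.004,"y":0,"z":0,"wx":0,"wy":0,"wz":0}]'
```

```text
time: 2.95
position: [0.5452, -0.0306, 0.045]
tool_rot: [0.517, 3.098, 0.0]
ft_force: [-0.5, 0.7, 0.4]
grip_width: 0.011
grip_force: 0.0
time: 3.28
position: [0.5485, -0.0318, 0.0445]
tool_rot: [-0.517, -3.099, -0.0]
ft_force: [-0.2, 0.9, -0.7]
grip_width: 0.008
grip_force: 0.0
time: 3.62
position: [0.5523, -0.0331, 0.0446]
tool_rot: [-0.517, -3.099, -0.0]
ft_force: [-0.4, -0.4, 0.3]
grip_width: 0.004
grip_force: 0.0
```

```bash
python3 -m handwheel '[{"x":-0.001,"y":0,"z":0,"wx":0,"wy":0,"wz":0},{"x":-0.002,"y":0,"z":0,"wx":0,"wy":0,"wz":0},{"x":-0.003,"y":0,"z":0,"wx":0,"wy":0,"wz":0},{"x":-0.004,"y":0,"z":0,"wx":0,"wy":0,"wz":0}]'
python3 -m handwheel '[{"x":-0.001,"y":0,"z":0,"wx":0,"wy":0,"wz":0},{"x":-0.002,"y":0,"z":0,"wx":0,"wy":0,"wz":0},{"x":-0.003,"y":0,"z":0,"wx":0,"wy":0,"wz":0},{"x":-0.004,"y":0,"z":0,"wx":0,"wy":0,"wz":0}]'
```

```text
time: 3.95
position: [0.5561, -0.0344, 0.0446]
tool_rot: [0.517, 3.099, 0.0]
ft_force: [0.1, 0.2, 0.3]
grip_width: 0.009
grip_force: 0.0
time: 4.28
position: [0.5584, -0.0353, 0.0443]
tool_rot: [-0.517, -3.095, -0.0]
ft_force: [-4.6, 1.0, 3.7]
grip_width: 0.008
grip_force: 2.5
```

```bash
python3 -m handwheel '[{"x":-0.001,"y":0,"z":0,"wx":0,"wy":0,"wz":0},{"x":-0.002,"y":0,"z":0,"wx":0,"wy":0,"wz":0},{"x":-0.003,"y":0,"z":0,"wx":0,"wy":0,"wz":0}]'
python3 -m handwheel '[{"x":-0.001,"y":0,"z":0,"wx":0,"wy":0,"wz":0},{"x":-0.002,"y":0,"z":0,"wx":0,"wy":0,"wz":0},{"x":-0.003,"y":0,"z":0,"wx":0,"wy":0,"wz":0}]'
```

```text
time: 4.53
position: [0.561, -0.0366, 0.0442]
tool_rot: [-0.517, -3.095, 0.0]
ft_force: [-5.3, 1.1, 4.3]
grip_width: 0.009
grip_force: 2.5
time: 4.78
position: [0.5639, -0.0378, 0.0442]
tool_rot: [-0.517, -3.095, 0.001]
ft_force: [-5.4, 1.4, 3.2]
grip_width: 0.005
grip_force: 2.6
```

```bash
python3 -m handwheel '[{"x":-0.001,"y":0,"z":-0.0005,"wx":0,"wy":0,"wz":0},{"x":-0.002,"y":0,"z":-0.001,"wx":0,"wy":0,"wz":0},{"x":-0.003,"y":0,"z":-0.001,"wx":0,"wy":0,"wz":0},{"x":-0.004,"y":0,"z":-0.001,"wx":0,"wy":0,"wz":0}]'
python3 -m handwheel '[{"x":-0.001,"y":0,"z":0,"wx":0,"wy":0,"wz":0},{"x":-0.002,"y":0,"z":0,"wx":0,"wy":0,"wz":0},{"x":-0.003,"y":0,"z":0,"wx":0,"wy":0,"wz":0}]'
```

```text
time: 5.12
position: [0.5661, -0.0387, 0.0444]
tool_rot: [-0.516, -3.092, 0.001]
ft_force: [-7.0, -0.1, 2.2]
grip_width: 0.003
grip_force: 3.4
time: 5.37
position: [0.5692, -0.0399, 0.0444]
tool_rot: [-0.517, -3.093, 0.001]
ft_force: [-7.0, 0.4, 0.4]
grip_width: 0.005
grip_force: 3.1
```

```bash
python3 -m handwheel '[{"x":-0.001,"y":0,"z":0,"wx":0,"wy":0,"wz":0},{"x":-0.002,"y":0,"z":0,"wx":0,"wy":0,"wz":0},{"x":-0.003,"y":0,"z":0,"wx":0,"wy":0,"wz":0},{"x":-0.004,"y":0,"z":0,"wx":0,"wy":0,"wz":0}]'
python3 -m handwheel '[{"x":-0.001,"y":0,"z":0,"wx":0,"wy":0,"wz":0},{"x":-0.002,"y":0,"z":0,"wx":0,"wy":0,"wz":0},{"x":-0.003,"y":0,"z":0,"wx":0,"wy":0,"wz":0}]'
```

```text
time: 5.7
position: [0.5725, -0.041, 0.0443]
tool_rot: [-0.516, -3.091, 0.001]
ft_force: [-9.3, 1.1, 3.4]
grip_width: 0.005
grip_force: 4.3
time: 5.95
position: [0.5741, -0.0416, 0.0442]
tool_rot: [-0.515, -3.089, 0.0]
ft_force: [-10.9, 1.6, 4.6]
grip_width: 0.001
grip_force: 5.7
```

```bash
python3 -m handwheel '[{"x":-0.001,"y":-0.001,"z":-0.001,"wx":0,"wy":0,"wz":0},{"x":-0.002,"y":-0.002,"z":-0.001,"wx":0,"wy":0,"wz":0},{"x":-0.003,"y":-0.003,"z":-0.001,"wx":0,"wy":0,"wz":0}]'
python3 -m handwheel '[{"x":-0.001,"y":-0.001,"z":0,"wx":0,"wy":0,"wz":0},{"x":-0.002,"y":-0.002,"z":0,"wx":0,"wy":0,"wz":0}]'
```

```text
time: 6.2
position: [0.5755, -0.0422, 0.0444]
tool_rot: [-0.512, -3.087, -0.005]
ft_force: [-10.5, 8.8, 2.5]
grip_width: 0.003
grip_force: 6.1
time: 6.37
position: [0.577, -0.0427, 0.0444]
tool_rot: [-0.51, -3.088, -0.008]
ft_force: [-9.1, 11.1, 1.3]
grip_width: 0.004
grip_force: 6.1
```

```bash
python3 -m handwheel '[{"x":-0.0005,"y":0.002,"z":0,"wx":0,"wy":0,"wz":0},{"x":-0.001,"y":0.004,"z":0,"wx":0,"wy":0,"wz":0},{"x":-0.002,"y":0.004,"z":0,"wx":0,"wy":0,"wz":0}]'
python3 -m handwheel '[{"x":-0.001,"y":0,"z":0,"wx":0,"wy":0,"wz":0},{"x":-0.002,"y":0,"z":0,"wx":0,"wy":0,"wz":0}]'
```

```text
time: 6.62
position: [0.5795, -0.0433, 0.0444]
tool_rot: [-0.513, -3.087, -0.001]
ft_force: [-11.0, 3.7, 2.4]
grip_width: 0.006
grip_force: 5.8
time: 6.78
position: [0.5821, -0.0441, 0.0445]
tool_rot: [-0.513, -3.088, -0.001]
ft_force: [-9.0, 3.2, 0.2]
grip_width: 0.008
grip_force: 4.6
```

```bash
python3 -m handwheel '[{"x":-0.001,"y":0,"z":0,"wx":0,"wy":0,"wz":0},{"x":-0.002,"y":0,"z":0,"wx":0,"wy":0,"wz":0},{"x":-0.003,"y":0,"z":0,"wx":0,"wy":0,"wz":0}]'
python3 -m handwheel '[{"x":-0.001,"y":0,"z":0,"wx":0,"wy":0,"wz":0},{"x":-0.002,"y":0,"z":0,"wx":0,"wy":0,"wz":0}]'
```

```text
time: 7.03
position: [0.5876, -0.0458, 0.045]
tool_rot: [-0.515, -3.094, -0.001]
ft_force: [-1.6, 1.3, -1.1]
grip_width: 0.001
grip_force: 0.9
time: 7.2
position: [0.5914, -0.0476, 0.0464]
tool_rot: [-0.517, -3.098, -0.0]
ft_force: [-3.8, 2.0, -0.5]
grip_width: 0.008
grip_force: 1.7
```

```bash
python3 -m handwheel '[{"x":0,"y":0,"z":0,"wx":0,"wy":0,"wz":0}]'
```

```text
time: 7.28
position: [0.5914, -0.0476, 0.0464]
tool_rot: [-0.517, -3.098, -0.0]
ft_force: [-2.3, 1.9, -1.0]
grip_width: 0.008
grip_force: 1.4
```

```bash
python3 -m handwheel '[{"x":0.002,"y":0,"z":0,"wx":0,"wy":0,"wz":0},{"x":0.004,"y":0,"z":0,"wx":0,"wy":0,"wz":0},{"x":0.004,"y":0,"z":0,"wx":0,"wy":0,"wz":0}]'
```

```text
time: 7.53
position: [0.5886, -0.0467, 0.0472]
tool_rot: [0.517, 3.096, 0.0]
ft_force: [0.2, -0.3, -0.4]
grip_width: 0.002
grip_force: 0.0
```

```bash
python3 -m handwheel '[{"x":0.025,"y":0,"z":0,"wx":0,"wy":0,"wz":0},{"x":0.025,"y":0,"z":-0.04,"wx":0,"wy":0,"wz":0},{"x":0.025,"y":0,"z":-0.08,"wx":0,"wy":0,"wz":0},{"x":0.025,"y":0,"z":-0.12,"wx":0,"wy":0,"wz":0},{"x":0.025,"y":0.0,"z":-0.13,"wx":0,"wy":0,"wz":0},{"x":0.025,"y":0.0,"z":-0.13,"wx":0,"wy":0,"wz":0}]'
cat >> h.py <<'E'
C=np.array([.6385,.0903])
def bar(phi,r,off,z):
    u=np.array([np.cos(phi),np.sin(phi)]); return np.r_[C+r*u+off*np.array([-u[1],u[0]]),z]
E
python3 - <<'E'
from h import *
phi=np.radians(67.8); print(ctrl.get_state()['joint_positions'].round(2))
for o in(-.035,): to(bar(phi,.078,o,.2)); print(bar(phi,.078,o,.2))
M=R.from_rotvec(ctrl.get_state()['tool_rot']).as_matrix()
p0=bar(phi,.078,-.0135,.083)
for t in np.arange(0,.95,.1): print(round(t,1),(M.T@(bar(phi+t,.078,-.0135,.083)-p0)).round(4),-np.degrees(t).round(1))
E
```

```text
time: 8.03
position: [0.5676, -0.0388, 0.1816]
tool_rot: [0.516, 3.089, 0.004]
ft_force: [0.2, -0.5, 0.2]
grip_width: 0.006
grip_force: 0.0
[-0.41  0.17  0.48  1.74 -0.09  1.24  1.33]
t 8.03 pos [ 0.5676 -0.0388  0.1816] F [ 0.22 -0.48  0.23] tool shift [-0.0646  0.2211 -0.0168] x axis deg 161.0
[0.70037705 0.14929348 0.2       ]
0.0 [0. 0. 0.] -0.0
0.1 [ 0.0078  0.0014 -0.0001] -5.7
0.2 [ 0.0157  0.002  -0.0001] -11.5
0.3 [ 0.0236  0.0018 -0.0002] -17.2
0.4 [ 0.0314  0.0009 -0.0003] -22.9
0.5 [ 0.0392 -0.0009 -0.0004] -28.6
0.6 [ 0.0467 -0.0034 -0.0005] -34.4
0.7 [ 0.0539 -0.0066 -0.0005] -40.1
0.8 [ 0.0607 -0.0106 -0.0006] -45.8
0.9 [ 0.0672 -0.0152 -0.0007] -51.6
```

```bash
python3 -m handwheel '[{"x":-0.065,"y":0.221,"z":-0.017,"wx":0,"wy":0,"wz":0},{"x":-0.065,"y":0.221,"z":-0.017,"wx":0,"wy":0,"wz":0},{"x":-0.065,"y":0.221,"z":-0.017,"wx":0,"wy":0,"wz":0},{"x":-0.065,"y":0.221,"z":-0.017,"wx":0,"wy":0,"wz":0},{"x":-0.065,"y":0.221,"z":-0.017,"wx":0,"wy":0,"wz":0},{"x":-0.065,"y":0.221,"z":-0.017,"wx":0,"wy":0,"wz":0},{"x":-0.065,"y":0.221,"z":-0.017,"wx":0,"wy":0,"wz":0},{"x":-0.065,"y":0.221,"z":-0.017,"wx":0,"wy":0,"wz":0}]'
python3 -c "
from h import *
to(bar(np.radians(67.8),.078,-.035,.083)); snap('top','top2'); snap('side','side2')
a=cv2.imread('pics/top2.png')[145:255,205:345]; a=cv2.resize(a,(560,440),interpolation=cv2.INTER_CUBIC)
b=cv2.imread('pics/side2.png')[170:270,230:330]; b=cv2.resize(b,(440,440),interpolation=cv2.INTER_CUBIC)
cv2.imwrite('pics/m2.png',cv2.resize(np.hstack([a,b]),None,fx=.8,fy=.8,interpolation=cv2.INTER_AREA))"
```

```text
time: 8.7
position: [0.6972, 0.1511, 0.1912]
tool_rot: [-0.513, -3.097, 0.002]
ft_force: [-0.4, -0.5, -0.8]
grip_width: 0.004
grip_force: 0.0
t 8.7 pos [0.6972 0.1511 0.1912] F [-0.39 -0.5  -0.83] tool shift [-0.0037 -0.0005  0.1082] x axis deg 161.2
```

View pics/m2.png

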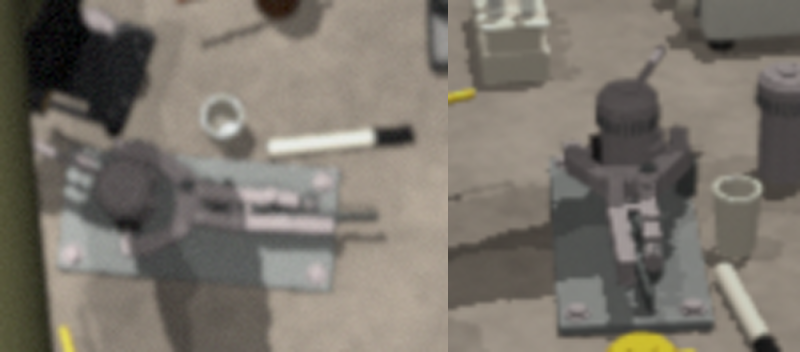

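Picture m2 shows the pliers locked: the moving handle is at (285,222), almost parallel to the fixed one, and the cap is at (122,185), shifted about 3 mm into the V. I'll lower the fingers behind the bar.

```bash
python3 -m handwheel '[{"x":-0.004,"y":0,"z":0.04,"wx":0,"wy":0,"wz":0},{"x":-0.004,"y":0,"z":0.08,"wx":0,"wy":0,"wz":0},{"x":-0.004,"y":0,"z":0.106,"wx":0,"wy":0,"wz":0},{"x":-0.004,"y":0,"z":0.106,"wx":0,"wy":0,"wz":0},{"x":-0.004,"y":0,"z":0.106,"wx":0,"wy":0,"wz":0}]'
python3 -c "
from h import *
to(bar(np.radians(67.8),.078,-.0135,.083))"
```

```text
time: 9.22
position: [0.6999, 0.1462, 0.0865]
tool_rot: [-0.52, -3.095, 0.003]
ft_force: [-0.1, 0.3, 1.3]
grip_width: 0.007
grip_force: 0.0
t 9.22 pos [0.6999 0.1462 0.0865] F [-0.13  0.32  1.31] tool shift [0.022  0.0042 0.0036] x axis deg 160.9
```

Now I'll feel forward to the bar.

```bash
python3 -m handwheel '[{"x":0.004,"y":0.003,"z":0.002,"wx":0,"wy":0,"wz":0},{"x":0.008,"y":0.004,"z":0.003,"wx":0,"wy":0,"wz":0},{"x":0.012,"y":0.004,"z":0.003,"wx":0,"wy":0,"wz":0},{"x":0.015,"y":0.004,"z":0.003,"wx":0,"wy":0,"wz":0}]'
python3 -m handwheel '[{"x":0.0015,"y":0,"z":0,"wx":0,"wy":0,"wz":0},{"x":0.003,"y":0,"z":0,"wx":0,"wy":0,"wz":0}]'
python3 -m handwheel '[{"x":0.0015,"y":0,"z":0,"wx":0,"wy":0,"wz":0},{"x":0.003,"y":0,"z":0,"wx":0,"wy":0,"wz":0}]'
```

```text
time: 9.55
position: [0.6889, 0.1579, 0.0865]
tool_rot: [0.516, 3.096, 0.003]
ft_force: [3.5, 0.7, 0.2]
grip_width: 0.002
grip_force: 2.1
time: 9.72
position: [0.6881, 0.1582, 0.0867]
tool_rot: [0.516, 3.092, 0.003]
ft_force: [6.1, -0.2, 0.7]
grip_width: 0.003
grip_force: 2.6
time: 9.88
position: [0.6857, 0.1594, 0.0867]
tool_rot: [0.516, 3.092, 0.004]
ft_force: [5.2, 0.8, 1.2]
grip_width: 0.009
grip_force: 2.6
```

```bash
python3 -m handwheel '[{"x":0.004,"y":0.0008,"z":0,"wx":0,"wy":0,"wz":-2.9},{"x":0.008,"y":0.0014,"z":0,"wx":0,"wy":0,"wz":-5.7},{"x":0.012,"y":0.0018,"z":0,"wx":0,"wy":0,"wz":-8.6},{"x":0.016,"y":0.002,"z":0,"wx":0,"wy":0,"wz":-11.5}]'
python3 -c "
from h import *
to([0,0,0])"
```

```text
time: 10.22
position: [0.671, 0.1673, 0.0866]
tool_rot: [0.2, 3.128, 0.004]
ft_force: [6.6, 2.5, 0.7]
grip_width: 0.003
grip_force: 2.7
t 10.22 pos [0.671  0.1673 0.0866] F [6.6  2.46 0.66] tool shift [ 0.6449 -0.2515  0.0813] x axis deg 172.7
```

```bash
python3 -m handwheel '[{"x":0.0042,"y":0.0006,"z":0,"wx":0,"wy":0,"wz":-2.9},{"x":0.0083,"y":0.0009,"z":0,"wx":0,"wy":0,"wz":-5.7},{"x":0.0125,"y":0.001,"z":0,"wx":0,"wy":0,"wz":-8.6},{"x":0.0166,"y":0.001,"z":0,"wx":0,"wy":0,"wz":-11.5},{"x":0.0207,"y":0.0007,"z":0,"wx":0,"wy":0,"wz":-14.3}]'
python3 -m handwheel '[{"x":0.0042,"y":0.0006,"z":0,"wx":0,"wy":0,"wz":-2.9},{"x":0.0083,"y":0.0009,"z":0,"wx":0,"wy":0,"wz":-5.7},{"x":0.0125,"y":0.001,"z":0,"wx":0,"wy":0,"wz":-8.6},{"x":0.0166,"y":0.001,"z":0,"wx":0,"wy":0,"wz":-11.5},{"x":0.0207,"y":0.0007,"z":0,"wx":0,"wy":0,"wz":-14.3}]'
python3 - <<'E'
from h import *
s=ctrl.get_state(); d=s['position'][:2]-[.6385,.0925]; print(np.arctan2(d[1],d[0])-np.radians(52.4), np.linalg.norm(d)); to([0,0,0])
E
```

```text
time: 10.63
position: [0.6502, 0.1723, 0.0866]
tool_rot: [-0.193, 3.128, 0.006]
ft_force: [5.8, 4.2, 1.4]
grip_width: 0.008
grip_force: 2.7
time: 11.05
position: [0.6289, 0.1714, 0.0865]
tool_rot: [-0.582, 3.081, 0.007]
ft_force: [3.8, 5.4, 0.3]
grip_width: 0.005
grip_force: 2.8
0.7773473399383857 0.07950954001558451
t 11.05 pos [0.6289 0.1714 0.0865] F [3.76 5.42 0.33] tool shift [0.6487 0.0695 0.082 ] x axis deg -158.6
```

```bash
python3 -m handwheel '[{"x":-0.015,"y":0,"z":0,"wx":0,"wy":0,"wz":0},{"x":-0.03,"y":0,"z":-0.01,"wx":0,"wy":0,"wz":0},{"x":-0.03,"y":0,"z":-0.05,"wx":0,"wy":0,"wz":7},{"x":-0.03,"y":0,"z":-0.09,"wx":0,"wy":0,"wz":14},{"x":-0.03,"y":0,"z":-0.12,"wx":0,"wy":0,"wz":21},{"x":-0.03,"y":0,"z":-0.12,"wx":0,"wy":0,"wz":26.4}]'
python3 - <<'E'
from h import *
p=ray('top2',205+376/3.2,145+215/3.2,.058); print('tail tip',p)
ex=np.array([-.0884,-.996,0]);ey=np.array([.996,-.0884,0]);O=np.array([.6385,.0903,0])
print('clamp',(p-O)@ex,(p-O)@ey)
q=ray('top2',205+376/3.2,145+222/3.2,.058); print((q-O)@ey)
t=O+.204*ex+.02*ey; t[2]=.19; print(t); to(t)
E
```

```text
time: 11.55
position: [0.6585, 0.1791, 0.2134]
tool_rot: [0.153, 3.127, 0.007]
ft_force: [0.4, -0.2, 1.9]
grip_width: 0.006
grip_force: 0.0
tail tip [ 0.61761844 -0.12203793  0.058     ]
clamp 0.21333450556630745 -0.002027359188919532
-0.008124138755936018
[ 0.6403864 -0.114652   0.19     ]
t 11.55 pos [0.6585 0.1791 0.2134] F [ 0.42 -0.24  1.88] tool shift [-0.0103 -0.2943  0.022 ] x axis deg 174.4
```

```bash
python3 -m handwheel '[{"x":-0.013,"y":-0.294,"z":0.02,"wx":0,"wy":0,"wz":0},{"x":-0.013,"y":-0.294,"z":0.02,"wx":0,"wy":0,"wz":0},{"x":-0.013,"y":-0.294,"z":0.02,"wx":0,"wy":0,"wz":0},{"x":-0.013,"y":-0.294,"z":0.02,"wx":0,"wy":0,"wz":0},{"x":-0.013,"y":-0.294,"z":0.02,"wx":0,"wy":0,"wz":0},{"x":-0.013,"y":-0.294,"z":0.02,"wx":0,"wy":0,"wz":0},{"x":-0.013,"y":-0.294,"z":0.02,"wx":0,"wy":0,"wz":0},{"x":-0.013,"y":-0.294,"z":0.02,"wx":0,"wy":0,"wz":0},{"x":-0.013,"y":-0.294,"z":0.02,"wx":0,"wy":0,"wz":0},{"x":-0.013,"y":-0.294,"z":0.02,"wx":0,"wy":0,"wz":0}]'
python3 - <<'E'
from h import *
to([.6424,-.1148,.045]); snap('top','top3'); snap('side','side3')
a=cv2.imread('pics/top3.png')[145:255,205:345]; a=cv2.resize(a,(560,440),interpolation=cv2.INTER_CUBIC)
b=cv2.imread('pics/side3.png')[170:270,230:330]; b=cv2.resize(b,(440,440),interpolation=cv2.INTER_CUBIC)
cv2.imwrite('pics/m3.png',cv2.resize(np.hstack([a,b]),None,fx=.8,fy=.8,interpolation=cv2.INTER_AREA))
E
```

```text
time: 12.38
position: [0.6408, -0.1154, 0.1846]
tool_rot: [-0.146, -3.138, -0.002]
ft_force: [0.4, 1.0, -0.3]
grip_width: 0.005
grip_force: 0.0
t 12.38 pos [ 0.6408 -0.1154  0.1846] F [ 0.36  1.01 -0.27] tool shift [-0.0016  0.0006  0.1396] x axis deg 174.7
```

View pics/m3.png

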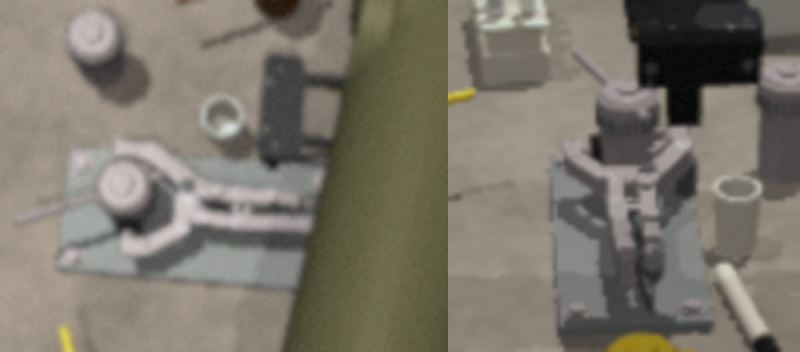

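Picture m3 shows the pliers still locked. The bar now points from the cap (125,187) to its tip (17,220), about 0.65–0.75 rad looser. I'll lower the fingers on the inner side of the lever's tail.

```bash
python3 - <<'E'
from h import *
f=lambda x,y,z: ray('top3',205+x/3.2,145+y/3.2,z)
d=f(17,220,.0945)-f(125,187,.102); print('cap',f(125,187,.102),'len',np.linalg.norm(d[:2]),'turn',np.arctan2(d[1],d[0])-np.radians(67.8))
E
python3 -m handwheel '[{"x":-0.002,"y":0,"z":0.04,"wx":0,"wy":0,"wz":0},{"x":-0.002,"y":0,"z":0.08,"wx":0,"wy":0,"wz":0},{"x":-0.002,"y":0,"z":0.11,"wx":0,"wy":0,"wz":0},{"x":-0.002,"y":0,"z":0.135,"wx":0,"wy":0,"wz":0},{"x":-0.002,"y":0,"z":0.135,"wx":0,"wy":0,"wz":0},{"x":-0.002,"y":0,"z":0.135,"wx":0,"wy":0,"wz":0}]'
python3 -m handwheel '[{"x":0.002,"y":0,"z":0.0,"wx":0,"wy":0,"wz":0},{"x":0.004,"y":0,"z":0.0,"wx":0,"wy":0,"wz":0},{"x":0.005,"y":0,"z":0.0,"wx":0,"wy":0,"wz":0},{"x":0.006,"y":0,"z":0.0,"wx":0,"wy":0,"wz":0}]'
```

```text
cap [0.63557188 0.0891924  0.102     ] len 0.09332588725923255 turn 0.6592507583502536
time: 12.98
position: [0.6424, -0.1136, 0.0485]
tool_rot: [-0.14, -3.135, -0.001]
ft_force: [1.0, 0.0, 1.3]
grip_width: 0.006
grip_force: 0.0
time: 13.32
position: [0.638, -0.1152, 0.0514]
tool_rot: [0.144, 3.135, 0.0]
ft_force: [-1.4, 0.2, 0.4]
grip_width: -0.001
grip_force: 0.0
```

```bash
python3 -m handwheel '[{"x":0.001,"y":0,"z":0.002,"wx":0,"wy":0,"wz":0},{"x":0.002,"y":0,"z":0.004,"wx":0,"wy":0,"wz":0},{"x":0.003,"y":0,"z":0.004,"wx":0,"wy":0,"wz":0},{"x":0.004,"y":0,"z":0.004,"wx":0,"wy":0,"wz":0}]'
python3 -m handwheel '[{"x":0.001,"y":0,"z":0,"wx":0,"wy":0,"wz":0},{"x":0.002,"y":0,"z":0.0,"wx":0,"wy":0,"wz":0},{"x":0.003,"y":0,"z":0.0,"wx":0,"wy":0,"wz":0}]'
python3 -m handwheel '[{"x":0.001,"y":0,"z":0,"wx":0,"wy":0,"wz":0},{"x":0.002,"y":0,"z":0.0,"wx":0,"wy":0,"wz":0},{"x":0.003,"y":0,"z":0.0,"wx":0,"wy":0,"wz":0}]'
```

```text
time: 13.65
position: [0.6328, -0.1147, 0.0453]
tool_rot: [-0.144, -3.138, -0.0]
ft_force: [-0.1, -0.9, 0.8]
grip_width: 0.005
grip_force: 0.0
time: 13.9
position: [0.6304, -0.1147, 0.0456]
tool_rot: [0.144, 3.138, -0.0]
ft_force: [0.7, 0.3, -1.3]
grip_width: 0.006
grip_force: 0.4
time: 14.15
position: [0.6273, -0.1145, 0.0457]
tool_rot: [0.144, 3.138, -0.0]
ft_force: [0.6, -2.0, -0.0]
grip_width: 0.002
grip_force: 0.5
```

```bash
python3 -m handwheel '[{"x":0.001,"y":0,"z":0,"wx":0,"wy":0,"wz":0},{"x":0.002,"y":0,"z":0.0,"wx":0,"wy":0,"wz":0},{"x":0.003,"y":0,"z":0.0,"wx":0,"wy":0,"wz":0}]'
python3 -m handwheel '[{"x":0.001,"y":0,"z":0,"wx":0,"wy":0,"wz":0},{"x":0.002,"y":0,"z":0.0,"wx":0,"wy":0,"wz":0}]'
```

```text
time: 14.4
position: [0.6242, -0.1142, 0.0457]
tool_rot: [0.144, 3.138, -0.0]
ft_force: [2.1, -1.7, -0.9]
grip_width: 0.006
grip_force: 0.7
time: 14.57
position: [0.6224, -0.114, 0.0457]
tool_rot: [0.144, 3.138, -0.0]
ft_force: [0.7, -1.1, -0.4]
grip_width: 0.003
grip_force: 0.9
```

```bash
python3 -m handwheel '[{"x":0.001,"y":0,"z":0,"wx":0,"wy":0,"wz":0},{"x":0.002,"y":0,"z":0.0,"wx":0,"wy":0,"wz":0}]'
python3 -m handwheel '[{"x":0.001,"y":0,"z":0,"wx":0,"wy":0,"wz":0},{"x":0.002,"y":0,"z":0.0,"wx":0,"wy":0,"wz":0}]'
```

```text
time: 14.73
position: [0.6202, -0.1137, 0.0457]
tool_rot: [0.144, 3.138, -0.0]
ft_force: [0.4, -0.5, 0.7]
grip_width: 0.008
grip_force: 0.4
time: 14.9
position: [0.6175, -0.1128, 0.0453]
tool_rot: [-0.144, -3.137, -0.001]
ft_force: [-0.8, -0.8, -1.3]
grip_width: 0.005
grip_force: 0.0
```

```bash
python3 -m handwheel '[{"x":-0.02,"y":0,"z":0,"wx":0,"wy":0,"wz":0},{"x":-0.02,"y":0,"z":-0.04,"wx":0,"wy":0,"wz":0},{"x":-0.02,"y":0,"z":-0.08,"wx":0,"wy":0,"wz":0},{"x":-0.02,"y":0,"z":-0.12,"wx":0,"wy":0,"wz":0},{"x":-0.02,"y":0,"z":-0.16,"wx":0,"wy":0,"wz":0},{"x":-0.02,"y":0,"z":-0.2,"wx":0,"wy":0,"wz":0}]'
python3 -m handwheel '[{"x":0.15,"y":0.35,"z":0,"wx":0,"wy":0,"wz":0},{"x":0.15,"y":0.35,"z":0,"wx":0,"wy":0,"wz":0},{"x":0.15,"y":0.35,"z":0,"wx":0,"wy":0,"wz":0},{"x":0.15,"y":0.35,"z":0,"wx":0,"wy":0,"wz":0},{"x":0.15,"y":0.35,"z":0,"wx":0,"wy":0,"wz":0},{"x":0.15,"y":0.35,"z":0,"wx":0,"wy":0,"wz":0},{"x":0.15,"y":0.35,"z":0,"wx":0,"wy":0,"wz":0},{"x":0.15,"y":0.35,"z":0,"wx":0,"wy":0,"wz":0},{"x":0.15,"y":0.35,"z":0,"wx":0,"wy":0,"wz":0},{"x":0.15,"y":0.35,"z":0,"wx":0,"wy":0,"wz":0}]'
python3 - <<'E'
from h import *
snap('top','top4'); snap('side','side4')
a=cv2.imread('pics/top4.png')[145:255,205:345]; a=cv2.resize(a,(560,440),interpolation=cv2.INTER_CUBIC)
b=cv2.imread('pics/side4.png')[170:270,230:330]; b=cv2.resize(b,(440,440),interpolation=cv2.INTER_CUBIC)
cv2.imwrite('pics/m4.png',cv2.resize(np.hstack([a,b]),None,fx=.8,fy=.8,interpolation=cv2.INTER_AREA))
E
```

```text
time: 15.4
position: [0.6373, -0.1148, 0.2472]
tool_rot: [-0.144, -3.137, -0.001]
ft_force: [0.3, -0.2, -0.4]
grip_width: 0.006
grip_force: 0.0
time: 16.23
position: [0.5157, 0.257, 0.2451]
tool_rot: [-0.124, -3.135, -0.007]
ft_force: [-0.5, 1.0, 0.3]
grip_width: 0.005
grip_force: 0.0
```

View pics/m4.png

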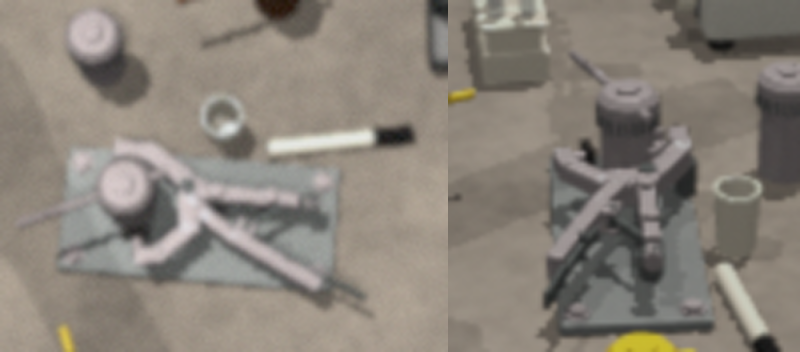

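Picture m4 shows the pliers fully open, with the handle end at (318,282), matching its starting position. The vessel is upright at (125,187), the bar is turned and the bystanders haven't moved. I'll let the arm settle, then hand in.

```bash
python3 -m handwheel '[{"x":0,"y":0,"z":0,"wx":0,"wy":0,"wz":0},{"x":0,"y":0,"z":0,"wx":0,"wy":0,"wz":0},{"x":0,"y":0,"z":0,"wx":0,"wy":0,"wz":0}]'; python3 -c "
from bench import ctrl
print(ctrl.close_job())"
```

```text
time: 16.58
position: [0.5216, 0.2448, 0.2456]
tool_rot: [0.149, 3.138, -0.001]
ft_force: [0.7, -0.0, -0.6]
grip_width: 0.009
grip_force: 0.0
the job is handed in; nothing more can be done
None
```

I've handed the job in, with no verdict returned: the pliers locked over centre, the cap turned about 0.65–0.78 rad loose, and the lever released the pliers fully open, leaving the vessel upright between the jaws with its cap on.

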